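# Pack the saw's set-up tray

### The job

Pack the four parts of the saw's set-up kit into the wooden tray on the right, each seated on the floor of the compartment that matches its shape: the long wooden test block in the long compartment, the flat, nearly square wooden test block in the squarish one, the spare black wheel in the round one, and the small square oil bottle upright in the high-walled well. Leave the small white-topped chipboard offcut and the flat box of pins where they lie.

Things in the scene. Friction and masses are not known exactly. Their poses are not given: they have to be found in the camera images.
- test_block_0: the long plain wooden test block, 30 (x) x 70 (y) x 22 (z) mm. Origin: centre of its underside; z up.
- test_block_2: the flat, nearly square plain wooden test block, 38 (x) x 45 (y) x 19 (z) mm. Origin: centre of its underside; z up.
- feed_wheel: spare black transport wheel lying flat, solid, diameter 45 mm, 24 mm high. Origin: centre of its underside; z up.
- fluid_bottle: small square bottle of yellow slide oil, standing; rigid body 43 (x) x 57 (y) mm and 78 mm high, then a shoulder 32 x 44 mm to 86 mm and a cap of 22 mm diameter up to 104 mm. The tray's other compartments lie close by, so once packed it stands in the gripper's way: best packed last. Origin: centre of its underside; z up.
- long_insert: plywood insert 78 x 102 mm, 10 mm high, with a long compartment 50 (x) x 90 (y) mm in its middle, dark floor 4 mm above the insert's underside, so 6 mm deep. For the long test block. Origin: centre of its underside, x across the 78 mm, y along the 102 mm. It is fixed in the tray, its underside 6 mm above the table; its place among the four varies.
- square_insert: plywood insert 78 x 102 mm, 10 mm high, with a squarish compartment 58 (x) x 64 (y) mm in its middle, dark floor 4 mm above the underside, 6 mm deep. For the nearly square test block. Origin: centre of its underside, x across the 78 mm, y along the 102 mm. It is fixed in the tray, its underside 6 mm above the table; its place among the four varies.
- round_insert: plywood insert 78 x 102 mm, 10 mm high, with a round compartment of 66 mm diameter in its middle, dark floor 4 mm above the underside, 6 mm deep. For the wheel. Origin: centre of its underside, x across the 78 mm, y along the 102 mm. It is fixed in the tray, its underside 6 mm above the table; its place among the four varies.
- well_insert: plywood insert 78 x 102 mm with a walled rectangular well in its middle, 60 (x) x 75 (y) mm inside, walls 4 mm thick with their top 24 mm above the insert's underside, dark floor 4 mm above the underside. For the oil bottle. Origin: centre of its underside, x across the 78 mm, y along the 102 mm. It is fixed in the tray, its underside 6 mm above the table; its place among the four varies.
- nail_box: look-alike to be left alone: flat box of pins, black with a clear lid, 30 (x) x 64 (y) x 18 (z) mm. Origin: centre of its underside; z up.
- offcut_e: look-alike to be left alone: small chipboard offcut with a white top, 45 (x) x 62 (y) x 18 (z) mm. Origin: centre of its underside; z up.
Things that resemble listed ones, but are neither listed nor needed, are in the scene too. Of the things that look like the test_block_0, take the one that is farthest to the robot's right at the start.

How it is judged:
At the end, for the whole second after the job is handed in: Each of the four parts is at rest, upright or flat as it lay (within 0.1 rad), on the floor of its own compartment (underside less than 8 mm above the insert's underside) and within 13 mm (bottle 12 mm) of the compartment's centre in x and in y (x of test_block_0 in the frame of long_insert between -0.013 and 0.013 m and y of test_block_0 in the frame of long_insert between -0.013 and 0.013 m and z of test_block_0 in the frame of long_insert between 0 and 0.008 m and angle between each of test_block_0, test_block_2, feed_wheel, fluid_bottle's own z axis and vertical below 0.1 rad and linear speed of each of test_block_0, test_block_2, feed_wheel, fluid_bottle below 0.02 m/s and x of test_block_2 in the frame of square_insert between -0.013 and 0.013 m and y of test_block_2 in the frame of square_insert between -0.013 and 0.013 m and z of test_block_2 in the frame of square_insert between 0 and 0.008 m and x of feed_wheel in the frame of round_insert between -0.013 and 0.013 m and y of feed_wheel in the frame of round_insert between -0.013 and 0.013 m and z of feed_wheel in the frame of round_insert between 0 and 0.008 m and x of fluid_bottle in the frame of well_insert between -0.012 and 0.012 m and y of fluid_bottle in the frame of well_insert between -0.012 and 0.012 m and z of fluid_bottle in the frame of well_insert between 0 and 0.008 m); the robot touches nothing.
It fails at once if the box of pins or the white-topped offcut is moved by more than 25 mm (distance of any of nail_box, offcut_e from where it was at the start of the episode above 0.025 m).
It also fails if it takes over 106 s, if anything falls off the work surface, if the arm or the gripper's body presses on something with over 40 N, if the wrist force passes 120 N, or if a joint passes its speed limit or range.

### The arm

A 6-joint arm with a two-finger parallel gripper is mounted at the origin on a cart in front of the work surface, level with it; the furniture and walls round the work are solid. World frame = base frame: x ahead of the robot, y to its left, z up, the work surface at z = 0. Lengths are in m, angles in rad, forces in N, time in s.
With the tool pointing down it reaches from about 0.35 to 0.925 m from the base axis. Payload 6.4 kg.
Tool frame: the origin (TCP) lies at the very end of the fingers, on their centre line; the grasp point (between the pads) lies 19 mm behind it; z points along the fingers, y is the line along which they close (so a half turn about z gives the same grasp; the last joint's range is limited). The gripper opens to 94 mm and grips with 3 to 60 N. Pads are 16 mm wide; open, the fingers measure 119 mm over their backs; the gripper's body (75 mm by 177 mm) begins 78 mm behind the grasp point.
Start: joints at [-1.374, 0.245, 1.558, -0, 1.339, -0.174], TCP at [0.236, -0.606, 0.205] pointing down, gripper open.
Joint ranges: [-3.13, 3.13], [-1.02, 2.26], [0.13, 2.54], [-0.95, 4.09], [0.21, 2.88], [-2.74, 2.74]. Speed limits (rad/s): [2.57, 2.57, 3.14, 3.14, 3.14, 3.14].

### API

Orientations are given as a rotation vector (axis times angle).
In Python, from rig import * gives the robot as it stands.
- The arm moves only by the shell command python3 -m pendant 'ROWS' [OPENING] [FORCE]. ROWS is JSON, a list of rows, each a list of 6 numbers: the shift along the tool's x, y, z in mm, then the turn, a rotation vector about the tool's x, y, z in degrees. In form: [[dx, dy, dz, rx, ry, rz], ...]. A call has exactly 5 rows; each row shifts and turns the commanded pose from where the row before left it, along the tool's axes as they then stand; what a row does not reach is not made up. A row lasts 1/8 s, in which the tool goes at most 62.5 mm and 10.7 degrees, less where a joint would pass 70% of its speed; a pose out of reach is approached as far as the arm can. A call is refused whole if a number of a shift passes 62.5 or a number of a turn 10.7, either way. A call with a gripper value outside its range is refused whole. OPENING is the opening in per cent of the stroke, from 0 (shut) to 100 (fully open), set as the call begins (- or left out, the last holds). The fingers move at their own pace and stop on an object; FORCE is the grip in N (left out, the last holds). Time passes only in rows, so rows that do not move let the fingers close, or fill a call up. It gives the time, the measured TCP pose, the force, the opening and the grip force at its end, in the units of the state.
- state(): the state, without advancing time (a new reading comes with each control period).
- read_camera(name): name is "scene" or "top" or "wrist"; returns a dict with "color" (384x512x3 uint8, red, green, blue), "fov_y" (degrees; the focal length in pixels is half the picture's height over the tangent of half this angle, whatever the lens; pixels are square), "cx", "cy" (the principal point, pixels), "dist_coeffs" ([k1, k2, p1, p2, k3] as OpenCV has them; the pictures are not rectified), "cam_to_world" (4x4, takes a point from camera to world coordinates); the wrist camera has in their place "T_tool_cam" (4x4, takes a point from camera to tool coordinates, whose origin is the TCP and whose axes are the flange's). Camera axes: x right, y up, looking along -z (the intrinsics and any distortion apply to the point x, -y, -z); pixel columns grow to the right and rows downward; lengths in m; the calibration is good to about 2 mm. A picture is of the moment at which its call begins: read the wrist's pose just before it. There is no depth.
- hand_in(): hands the job in; it is judged then, once.
The state is a dict: "clock": time; "joints": joint angles; "dq": joint speeds; "joint_torque": joint torques, N m; "ee_pos": TCP position; "orientation": TCP orientation; "force": force on the tool from outside, world axes, zero at the start; "wrist_torque": the same for the moment, N m; "finger_gap": finger opening in m; "finger_force": force on a finger pad.
Only numpy, scipy, OpenCV 4.12 (cv2) and the standard library are available. Lean on these libraries where they do the work, as an engineer would, in place of code of your own. Each camera call takes 0.05 s, during which the arm holds its last target. There are 200 camera calls.

## Working session

There is one attempt and no reset: what is moved stays moved. The work goes in short steps, Python scripts to look and compute and a shell command to move; the robot and the scene stay as the last step left them, time stands still between calls to the robot, and variables do not carry over. Pictures are saved under pics/ and viewed, at most 17 in all, crops included, and the job is handed in when it is done.

```bash
ls; mkdir -p pics; cat > h.py <<'E'
from rig import *
import numpy as np, cv2, pickle
from scipy.spatial.transform import Rotation as R
def snap(name,fn):
    s=state(); c=read_camera(name); c['s']=s
    if name=='wrist':
        T=np.eye(4);T[:3,:3]=R.from_rotvec(s['orientation']).as_matrix();T[:3,3]=s['ee_pos']
        c['cam_to_world']=T@np.array(c['T_tool_cam'])
    cv2.imwrite('pics/'+fn+'.png',c['color'][:,:,::-1]); pickle.dump(c,open(fn+'.pkl','wb')); return c
def K(c):
    f=c['color'].shape[0]/2/np.tan(np.radians(c['fov_y'])/2)
    return np.array([[f,0,c['cx']],[0,f,c['cy']],[0,0,1.]])
def ray(c,uv):
    p=cv2.undistortPoints(np.array([[uv]],float),K(c),np.array(c['dist_coeffs'],float))[0,0]
    T=np.array(c['cam_to_world']); return T[:3,3],T[:3,:3]@np.array([p[0],-p[1],-1])
def atz(c,uv,z):
    o,d=ray(c,uv); return (o+d*(z-o[2])/d[2])
def tri(c1,a,c2,b):
    o,d=ray(c1,a);p,e=ray(c2,b); d/=np.linalg.norm(d);e/=np.linalg.norm(e)
    s=np.linalg.lstsq(np.c_[d,-e],p-o,rcond=None)[0]; x=o+d*s[0];y=p+e*s[1]
    return (x+y)/2,np.linalg.norm(x-y)
def proj(c,P):
    T=np.linalg.inv(np.array(c['cam_to_world'])); q=T[:3,:3]@np.array(P)+T[:3,3]
    return cv2.projectPoints(np.array([[q[0],-q[1],-q[2]]]),np.zeros(3),np.zeros(3),K(c),np.array(c['dist_coeffs'],float))[0].ravel()
def L(fn): return pickle.load(open(fn+'.pkl','rb'))
E
python3 - <<'E'
from h import *
print(state())
for n in ['scene','top','wrist']:
    c=snap(n,n+'0'); print(n,c['fov_y'],c['cx'],c['cy'],c['dist_coeffs'],np.round(c['cam_to_world'],3).tolist())
    if n!='wrist': cv2.imwrite(f'pics/{n}0b.png',cv2.resize(c['color'][:,:,::-1],(800,600),interpolation=cv2.INTER_CUBIC))
E
```

```text
pics
{'clock': 0.0, 'joints': array([-1.37410967e+00,  2.45805797e-01,  1.55896551e+00, -2.63555184e-05,
        1.33866204e+00, -1.74080329e-01]), 'dq': array([ 4.22040583e-04,  1.68894956e-03,  5.18098015e-05,  4.60813040e-04,
       -1.34364304e-03, -1.77468946e-03]), 'joint_torque': array([ 2.33429804e-03, -4.15825617e+01, -3.14608455e+01,  6.85635069e-02,
        3.30839097e-02, -1.47926430e-04]), 'ee_pos': array([ 0.23541149, -0.60525658,  0.20437671]), 'orientation': array([-3.08595294e+00, -5.78739441e-01,  7.29154662e-05]), 'force': array([-0.07391539, -0.29439123,  0.0931998 ]), 'wrist_torque': array([-0.03643605,  0.02552306, -0.01108601]), 'finger_force': 0.0, 'finger_gap': 0.09393772569467106}
scene 50.375862589676856 253.11652410939803 189.96268341964088 [-0.03070747  0.          0.          0.          0.        ] [[-0.879, 0.349, -0.325, 0.185], [-0.477, -0.631, 0.612, 0.615], [0.008, 0.693, 0.721, 0.833], [0.0, 0.0, 0.0, 1.0]]
top 45.77724646126656 265.5853137344053 189.37226943002304 [-0.04066137  0.          0.          0.          0.        ] [[0.028, 0.984, -0.174, 0.33], [-1.0, 0.029, 0.002, -0.063], [0.007, 0.174, 0.985, 1.456], [0.0, 0.0, 0.0, 1.0]]
wrist 66.28948957512407 254.7040850823786 190.20987489105565 [0.00651691 0.         0.         0.         0.        ] [[0.362, 0.905, 0.223, 0.301], [-0.932, 0.352, 0.085, -0.581], [-0.002, -0.238, 0.971, 0.384], [0.0, 0.0, 0.0, 1.0]]
```

View pics/top0b.png

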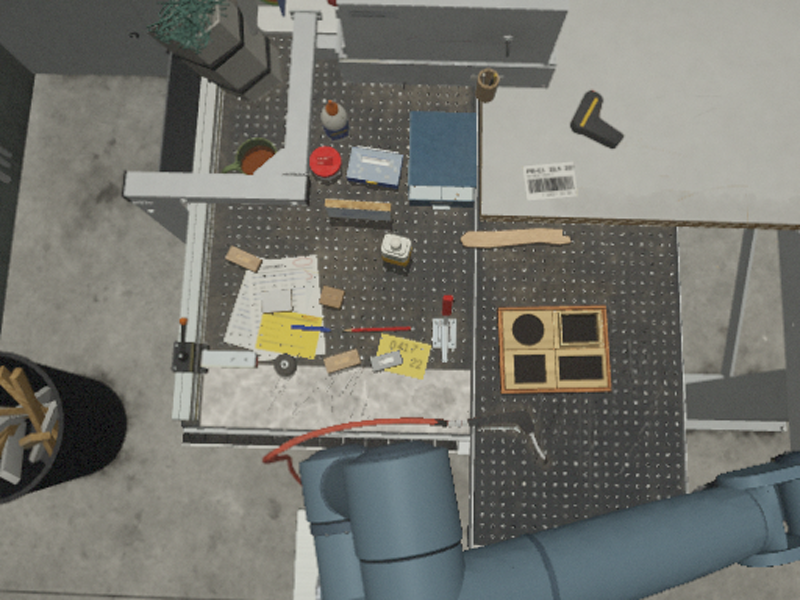

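View pics/scene0b.png

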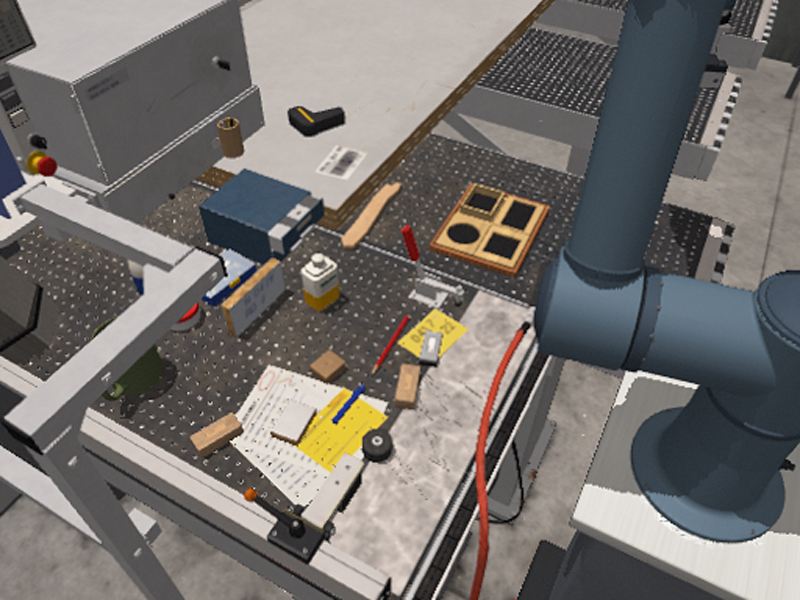

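Top view (800-scale px): long-block look-alikes at (343,361) and (243,259). The rightmost is (343,361), so that's test_block_0. test_block_2 could be confused with the offcut: block_2 is plain wood at (332,297), the white-topped offcut is at (276,300). The wheel is at (285,364), and the tray's round compartment at (529,330) could be mistaken for it. The bottle is at (396,248), with the white/orange bottle at (334,117) as the look-alike. The nail box is at (387,360). Tray: round at (529,330), well at (580,328), square at (529,369), long at (582,368).

```bash
python3 - <<'E'
from h import *
t=L('top0');s=L('scene0');k=.64
for n,a,b in [('long',(343,358),(408,378)),('long decoy',(243,256),(217,428)),('sq',(332,295),(326,360)),('wheel',(285,362),(377,440)),('bottlecap',(396,243),(319,260)),('offcut',(276,298),(293,420)),('nail',(387,358),(430,344)),
 ('round',(529,330),(463,234)),('wellfloor',(580,328),(484,203)),('square',(529,369),(501,247)),('longc',(582,368),(519,214)),
 ('tray TL',(499,308),(432,245)),('tray BR',(610,391),(548,206)),('tray TR',(606,306),(471,182)),('tray BL',(502,393),(518,272))]:
    p,e=tri(t,np.array(a)*k,s,np.array(b)*k); print(n,p.round(3),round(e,4))
print(R.from_rotvec(s['s']['orientation']).as_matrix().round(3))
c=t['color'][:,:,::-1]; 
a=cv2.resize(c[150:250,140:280],(560,400),interpolation=cv2.INTER_CUBIC);cv2.imwrite('pics/crop1.png',a)
print(np.round(L('wrist0')['T_tool_cam'],3).tolist())
E
```

```text
long [0.45  0.075 0.025] 0.0029
long decoy [0.654 0.291 0.024] 0.004
sq [0.581 0.105 0.022] 0.0018
wheel [0.439 0.193 0.02 ] 0.0026
bottlecap [ 0.674 -0.025  0.094] 0.0013
offcut [0.57  0.22  0.012] 0.0042
nail [ 0.454 -0.013  0.013] 0.0021
round [ 0.522 -0.302  0.008] 0.0014
wellfloor [ 0.525 -0.406  0.014] 0.0049
square [ 0.441 -0.302  0.008] 0.0006
longc [ 0.446 -0.409  0.013] 0.0003
tray TL [ 0.563 -0.24   0.01 ] 0.0039
tray BR [ 0.402 -0.466  0.012] 0.0023
tray TR [ 0.575 -0.46   0.015] 0.001
tray BL [ 0.389 -0.247  0.012] 0.0045
[[ 0.932  0.362 -0.   ]
 [ 0.362 -0.932  0.002]
 [ 0.    -0.002 -1.   ]]
[[-0.001, 0.971, 0.238, 0.07], [1.0, 0.001, 0.0, 0.001], [0.0, 0.238, -0.971, -0.18], [0.0, 0.0, 0.0, 1.0]]
```

View pics/crop1.png

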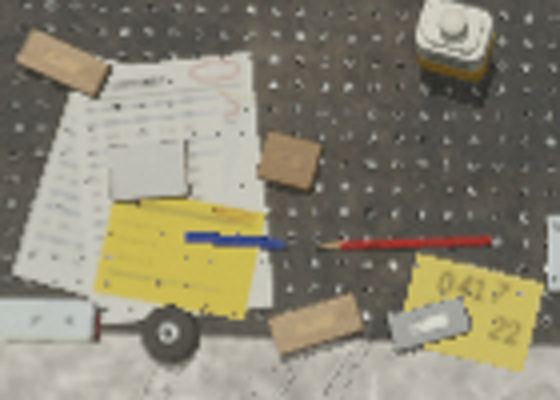

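View pics/wrist0.png

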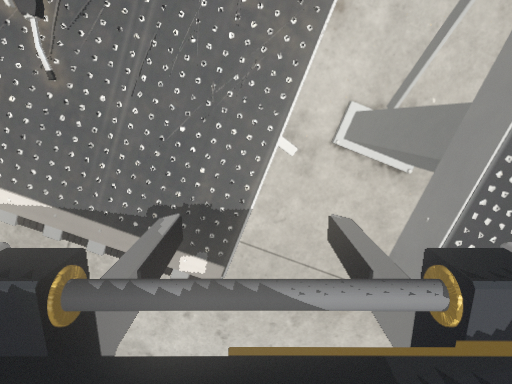

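Crop: block_0 is plain wood at crop (316,323), the nail box grey and black at (430,323), block_2 at (290,160), the offcut white at (148,170) and the wheel at (170,334). This confirms the choice of parts. I'll look over the tray with the wrist camera first.

```bash
cat >> h.py <<'E'
def go(x,y,z,yaw):
    s=state(); M=R.from_rotvec(s['orientation']).as_matrix(); y0=np.degrees(np.arctan2(M[1,0],M[0,0]))
    d=np.array([x,y,z])-s['ee_pos']
    N=R.from_euler('z',yaw,degrees=True).as_matrix()@np.diag([1,-1,-1.])
    print('t',round(s['clock'],2),'tcp',s['ee_pos'].round(4),'yaw',y0.round(2),'turn z',(y0-yaw).round(2),'| shift old frame',(M.T@d*1000).round(1),'| shift new frame',(N.T@d*1000).round(1),'tilt',R.from_matrix(M.T@N).as_rotvec(degrees=True).round(2))
E
python3 -m pendant '[[0,0,-20,0,0,10.6],[0,0,-20,0,0,10.6],[36,-50,0,0,0,0],[36,-50,0,0,0,0],[36,-50,0,0,0,0]]'
python3 -m pendant '[[36,-50,0,0,0,0],[36,-50,0,0,0,0],[0,0,0,0,0,0],[0,0,0,0,0,0],[0,0,0,0,0,0]]'
python3 - <<'E'
from h import *
go(.42,-.35,.25,0)
snap('wrist','w1')
E
```

```text
clock: 0.78
ee_pos: [0.3441, -0.4541, 0.2451]
orientation: [-3.141, -0.0, -0.0]
force: [0.3, 0.4, 0.1]
finger_gap: 0.0941
finger_force: 0.0
clock: 1.4
ee_pos: [0.4146, -0.3568, 0.2453]
orientation: [-3.141, 0.002, 0.001]
force: [0.7, -0.4, 1.0]
finger_gap: 0.094
finger_force: 0.0
t 1.4 tcp [ 0.4146 -0.3568  0.2453] yaw -0.07 turn z -0.07 | shift old frame [ 5.4 -6.9 -4.7] | shift new frame [ 5.4 -6.8 -4.7] tilt [-0.01  0.02 -0.07]
```

View pics/w1.png

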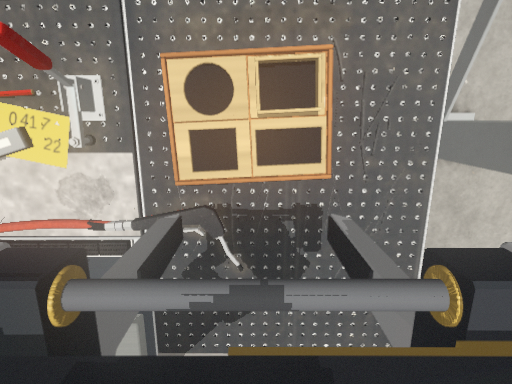

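The wrist view shows the round compartment at (209,88), the well at (289,85), the square one at (213,149) and the long one at (290,145). The tray corners are (163,54), (332,45), (331,178) and (178,184).

```bash
python3 - <<'E'
from h import *
c=L('w1'); g=cv2.cvtColor(c['color'],cv2.COLOR_RGB2GRAY)
m=(g<95).astype(np.uint8); m=cv2.morphologyEx(m,cv2.MORPH_OPEN,np.ones((3,3)))
n,l,st,ce=cv2.connectedComponentsWithStats(m)
for nm,u in dict(round=(209,88),well=(289,85),square=(213,149),long=(290,145)).items():
    i=l[u[1],u[0]]; q=np.argwhere(l==i)[:,::-1]
    for z in (.010,.016):
        w=np.array([atz(c,x,z)[:2] for x in q.astype(float)]); r=cv2.minAreaRect((w*1000).astype(np.float32)); print(nm,z,len(q),np.round(r[0],1),np.round(r[1],1),round(r[2],1),'mean',(w.mean(0)*1000).round(1))
P=[atz(c,u,.016) for u in [(163,54),(332,45),(331,178),(178,184)]]
P=np.array(P);print(P.round(4),P.mean(0).round(4), np.linalg.norm(P-np.roll(P,1,0),axis=1).round(4))
t=L('top0');s=L('scene0')
print('height check', tri(c,(248,118),t,(555*.64,349*.64)))
E
```

```text
round 0.01 1927 [ 521.8 -295.4] [63.  63.7] 88.8 mean [ 522.7 -295.6]
round 0.016 1927 [ 521.2 -296.3] [62.1 62.7] 88.8 mean [ 522.1 -296.5]
well 0.01 2605 [ 527.2 -400.8] [59.3 73.9] 2.7 mean [ 527.8 -401.1]
well 0.016 2605 [ 526.6 -400.2] [58.5 72.9] 2.7 mean [ 527.1 -400.4]
square 0.01 1802 [ 441.4 -299.3] [56.6 62.6] 2.3 mean [ 441.9 -299.2]
square 0.016 1802 [ 442.1 -300.1] [55.8 61.7] 2.3 mean [ 442.5 -300. ]
long 0.01 2215 [ 446.3 -404.4] [48.4 88.7] 2.7 mean [ 446.6 -404.8]
long 0.016 2215 [ 446.8 -403.7] [47.7 87.4] 2.7 mean [ 447.1 -404.1]
[[ 0.5644 -0.2397  0.016 ]
 [ 0.5746 -0.456   0.016 ]
 [ 0.4018 -0.4653  0.016 ]
 [ 0.3934 -0.2479  0.016 ]] [ 0.4835 -0.3522  0.016 ] [0.1712 0.2165 0.1731 0.2176]
height check (array([ 0.48264283, -0.3495109 ,  0.03176645]), np.float64(0.004250296708799162))
```

```bash

python3 -m pendant '[[0,-62,0,0,0,0],[0,-62,0,0,0,0],[0,-62,0,0,0,0],[0,-62,0,0,0,0],[0,-62,0,0,0,0]]'
python3 -m pendant '[[0,-62,0,0,0,0],[0,-62,0,0,0,0],[0,0,0,0,0,0],[0,0,0,0,0,0],[0,0,0,0,0,0]]'
python3 - <<'E'
from h import *
go(.42,.08,.25,0)
c=snap('wrist','w2'); cv2.imwrite('pics/w2b.png',cv2.resize(c['color'][:,:,::-1],(800,600),interpolation=cv2.INTER_CUBIC))
E
```

```text
clock: 2.08
ee_pos: [0.4148, -0.0449, 0.2457]
orientation: [3.141, -0.003, 0.001]
force: [1.0, 0.6, -0.5]
finger_gap: 0.0944
finger_force: 0.0
clock: 2.7
ee_pos: [0.4153, 0.0766, 0.2454]
orientation: [3.141, -0.004, -0.0]
force: [0.2, 0.2, 1.0]
finger_gap: 0.0941
finger_force: 0.0
t 2.7 tcp [0.4153 0.0766 0.2454] yaw -0.15 turn z -0.15 | shift old frame [ 4.7 -3.4 -4.6] | shift new frame [ 4.7 -3.4 -4.6] tilt [ 0.01  0.01 -0.15]
```

View pics/w2b.png

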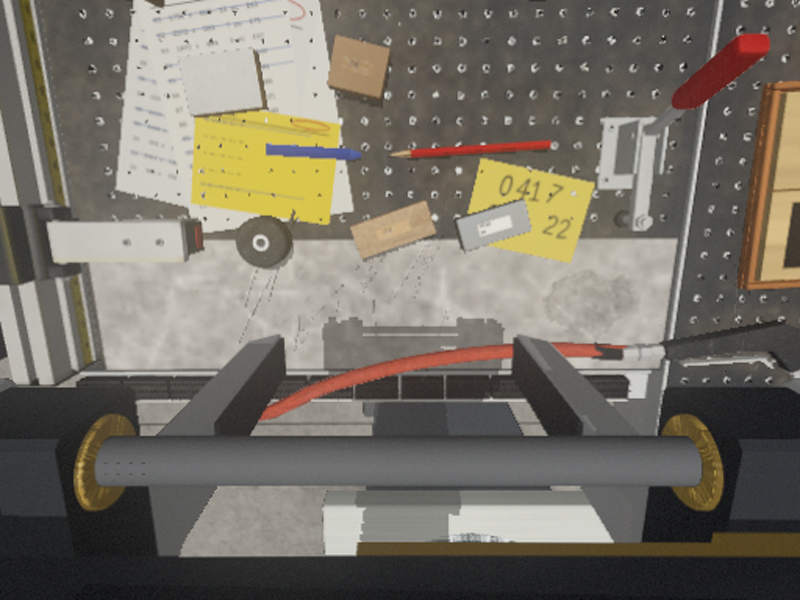

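Wrist view (800-scale px): block_0's top corners are (350,228), (427,201), (436,229) and (359,257). block_2's are (335,36), (391,46), (384,101) and (328,87). The wheel hub is at (261,242).

```bash
python3 - <<'E'
from h import *
c=L('w2');k=.64;t=L('top0');s=L('scene0')
for n,q,z in [('long',[(350,228),(427,201),(436,229),(359,257)],.022),('sq',[(335,36),(391,46),(384,101),(328,87)],.019)]:
    P=np.array([atz(c,np.array(u)*k,z)[:2]*1000 for u in q]); d=np.roll(P,-1,0)-P
    print(n,P.mean(0).round(1),np.hypot(*d.T).round(1),np.degrees(np.arctan2(d[:,1],d[:,0])).round(1))
print('wheel',atz(c,np.array((261,242))*k,.024))
for n,a,b in [('long',(393,229),(343,358)),('sq',(360,68),(332,295)),('wheel',(261,242),(285,362))]: print(n,'z vs top',tri(c,np.array(a)*k,t,np.array(b)*k))
for n,a,b in [('long',(393,229),(408,378)),('sq',(360,68),(326,360)),('wheel',(261,242),(377,440))]: print(n,'z vs scene',tri(c,np.array(a)*k,s,np.array(b)*k))
E
```

```text
long [447.7  80.7] [70.6 25.3 72.  26.5] [ -71.1 -161.2  109.8   15.9]
sq [577.  106.8] [45.2 41.4 46.9 38.2] [-99.3 171.6  76.7 -10.7]
wheel [0.43688048 0.19570596 0.024     ]
long z vs top (array([0.44957423, 0.07790668, 0.03006167]), np.float64(0.005482026847975665))
sq z vs top (array([ 0.58955103,  0.11094304, -0.03583483]), np.float64(0.0010124123741678229))
wheel z vs top (array([0.43872786, 0.18984763, 0.0417715 ]), np.float64(0.0012440578962348173))
long z vs scene (array([0.44741201, 0.07975115, 0.03058094]), np.float64(0.0023572229728886706))
sq z vs scene (array([0.57766012, 0.10680391, 0.02513608]), np.float64(0.004527200988019235))
wheel z vs scene (array([0.4365099, 0.1952759, 0.0246315]), np.float64(0.0010156629716781603))
```

```bash

python3 -m pendant '[[0,0,15,0,0,-10.35],[0,0,15,0,0,-10.35],[0,0,15,0,0,-10.35],[0,0,15,0,0,-10.35],[0,0,15,0,0,-10.35]]' 75
python3 -m pendant '[[0,0,15,0,0,-10.35],[0,0,15,0,0,-10.35],[0,0,15,0,0,-10.35],[0,0,15,0,0,-10.35],[0,0,0,0,0,0]]'
python3 -m pendant '[[58,14,0,0,0,0],[59,14,0,0,0,0],[0,0,0,0,0,0],[0,0,0,0,0,0],[0,0,0,0,0,0]]'
python3 - <<'E'
from h import *
go(.437,.195,.009,93)
snap('wrist','w3')
E
```

```text
clock: 3.38
ee_pos: [0.4153, 0.0769, 0.17]
orientation: [2.824, 1.376, 0.0]
force: [-0.2, 1.3, 0.1]
finger_gap: 0.0706
finger_force: 0.0
clock: 4.0
ee_pos: [0.4143, 0.0772, 0.1095]
orientation: [-2.163, -2.276, 0.003]
force: [0.5, -0.3, 0.5]
finger_gap: 0.0703
finger_force: 0.0
clock: 4.62
ee_pos: [0.4366, 0.1954, 0.1106]
orientation: [2.162, 2.279, 0.0]
force: [-0.4, -0.4, 0.3]
finger_gap: 0.0704
finger_force: 0.0
t 4.62 tcp [0.4366 0.1954 0.1106] yaw 93.01 turn z 0.01 | shift old frame [ -0.4   0.3 101.6] | shift new frame [ -0.4   0.4 101.6] tilt [0.01 0.01 0.01]
```

View pics/w3.png

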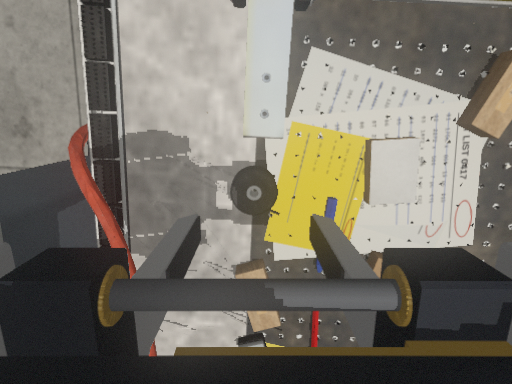

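The wheel hub is at (254,192), centred between the fingers. The hose is at (100,200), clear of the left finger.

```bash
python3 - <<'E'
from h import *
c=L('w3'); print(atz(c,(254,192),.024)); w=L('w2'); print(tri(c,(254,192),w,np.array((261,242))*.64))
E
```

```text
[0.43705693 0.19667605 0.024     ]
(array([0.43688122, 0.1962257 , 0.02240258]), np.float64(0.0003969061558390605))
```

```bash

python3 -m pendant '[[1,0,40,0,0,0],[0,0,35,0,0,0],[0,0,18,0,0,0],[0,0,8,0,0,0],[0,0,0,0,0,0]]'
python3 -m pendant '[[0,0,0,0,0,0],[0,0,0,0,0,0],[0,0,0,0,0,0],[0,0,0,0,0,0],[0,0,0,0,0,0]]' 30 25
python3 -m pendant '[[0,0,-20,0,0,0],[0,0,-40,0,0,0],[0,0,-50,0,0,0],[0,0,-50,0,0,0],[0,0,0,0,0,0]]'
python3 - <<'E'
from h import *
go(.522,-.296,.16,92.6)
E
```

```text
clock: 5.3
ee_pos: [0.4365, 0.1972, 0.0095]
orientation: [-2.16, -2.281, 0.0]
force: [0.7, -0.7, 0.2]
finger_gap: 0.0705
finger_force: 0.0
clock: 5.92
ee_pos: [0.4367, 0.1978, 0.01]
orientation: [2.158, 2.282, 0.001]
force: [-0.9, 0.0, 6.2]
finger_gap: 0.0446
finger_force: 25.0
clock: 6.55
ee_pos: [0.4391, 0.1983, 0.1736]
orientation: [2.155, 2.279, 0.011]
force: [-0.1, 0.4, -1.6]
finger_gap: 0.0444
finger_force: 25.0
t 6.55 tcp [0.4391 0.1983 0.1736] yaw 93.2 turn z 0.6 | shift old frame [-498.1   55.    13.5] | shift new frame [-497.5   60.4   13.6] tilt [ 0.5  -0.07  0.6 ]
```

```bash
python3 - <<'E'
from h import *
c=L('w2');k=.64;t=L('top0');s=L('scene0')
print(tri(c,np.array((757,42))*k,t,np.array((447,297))*k),tri(t,np.array((447,297))*k,s,np.array((407,230))*k))
E
python3 -m pendant '[[-60,7,-5,0,0,0.6],[-61,7,-5,0,0,0],[-61,7,0,0,0,0],[-61,7,0,0,0,0],[-61,7,0,0,0,0]]'
python3 -m pendant '[[-61,7,0,0,0,0],[-61,8,0,0,0,0],[-60,8,0,0,0,0],[-12,2,0,0,0,0],[0,0,0,0,0,0]]'
python3 - <<'E'
from h import *
go(.522,-.296,.02,92.6)
E
```

```text
(array([ 0.56181089, -0.12550586,  0.13946106]), np.float64(0.00013488808568798814)) (array([ 0.5610799 , -0.12652166,  0.13211318]), np.float64(0.004088213812708128))
clock: 7.18
ee_pos: [0.4847, -0.1059, 0.1774]
orientation: [-2.169, -2.269, 0.001]
force: [1.5, 0.0, -1.5]
finger_gap: 0.0445
finger_force: 25.0
clock: 7.8
ee_pos: [0.5187, -0.2965, 0.1774]
orientation: [-2.169, -2.268, -0.0]
force: [-0.1, 0.8, -0.9]
finger_gap: 0.0445
finger_force: 25.0
t 7.8 tcp [ 0.5187 -0.2965  0.1774] yaw 92.54 turn z -0.06 | shift old frame [ -0.    3.7 157.4] | shift new frame [  0.4   3.4 157.4] tilt [-0.13 -0.15 -0.06]
```

```bash

python3 -m pendant '[[0,3.5,50,0,0,0],[0,0,50,0,0,0],[0,0,35,0,0,0],[0,0,15,0,0,0],[0,0,0,0,0,0]]'
python3 -m pendant '[[0,0,4,0,0,0],[0,0,2,0,0,0],[0,0,0,0,0,0],[0,0,0,0,0,0],[0,0,0,0,0,0]]'
python3 - <<'E'
from h import *
go(.522,-.296,.0195,92.6)
E
```

```text
clock: 8.43
ee_pos: [0.5227, -0.2954, 0.0289]
orientation: [-2.168, -2.271, 0.0]
force: [0.4, -0.6, -0.8]
finger_gap: 0.0442
finger_force: 25.0
clock: 9.05
ee_pos: [0.5231, -0.297, 0.0237]
orientation: [2.17, 2.271, 0.0]
force: [0.7, 0.3, -1.4]
finger_gap: 0.0442
finger_force: 25.0
t 9.05 tcp [ 0.5231 -0.297   0.0237] yaw 92.59 turn z -0.01 | shift old frame [ 1.  -1.   4.2] | shift new frame [ 1.  -1.   4.2] tilt [ 0.01  0.01 -0.01]
```

```bash

python3 -m pendant '[[1,-1,3,0,0,0],[0,0,0.5,0,0,0],[0,0,0,0,0,0],[0,0,0,0,0,0],[0,0,0,0,0,0]]'
python3 -m pendant '[[0,0,0,0,0,0],[0,0,0,0,0,0],[0,0,0,0,0,0],[0,0,-30,0,0,0],[0,0,-50,0,0,0]]' 62
python3 -m pendant '[[0,0,-50,0,0,0],[0,0,-40,0,0,0],[0,0,0,0,0,0],[0,0,0,0,0,0],[0,0,0,0,0,0]]'
python3 - <<'E'
from h import *
go(.446,.08,.18,109)
snap('wrist','w4')
E
```

```text
clock: 9.68
ee_pos: [0.5219, -0.2959, 0.02]
orientation: [-2.171, -2.271, 0.0]
force: [-1.7, 0.5, 2.2]
finger_gap: 0.0442
finger_force: 25.0
clock: 10.3
ee_pos: [0.5206, -0.2948, 0.0987]
orientation: [-2.167, -2.268, 0.0]
force: [0.5, -0.1, 0.1]
finger_gap: 0.0581
finger_force: 0.0
clock: 10.92
ee_pos: [0.521, -0.2951, 0.1876]
orientation: [-2.168, -2.268, 0.0]
force: [0.6, -0.4, -1.0]
finger_gap: 0.0582
finger_force: 0.0
t 10.93 tcp [ 0.521  -0.2951  0.1876] yaw 92.59 turn z -16.41 | shift old frame [378.1 -58.    8.8] | shift new frame [379.1  51.2   7.6] tilt [ -0.14  -0.17 -16.41]
```

View pics/w4.png

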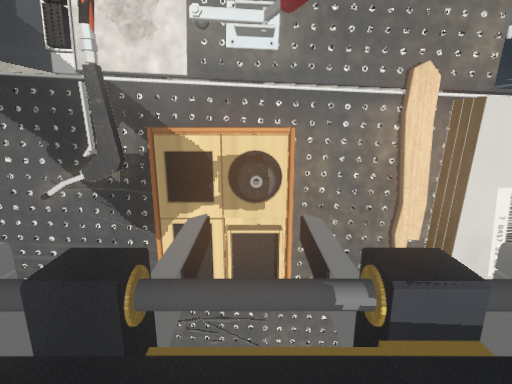

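The wheel sits in the round compartment at (255,177). Next is block_0.

```bash

python3 -m pendant '[[60,-9,0,0,0,0],[60,-9,0,0,0,0],[60,-9,0,0,0,0],[60,-9,0,0,0,0],[60,-9,10,0,0,0]]'
python3 -m pendant '[[60,-9,10,0,0,0],[18,-3,40,0,0,-8.2],[0,0,35,0,0,-8.2],[0,0,0,0,0,0],[0,0,0,0,0,0]]'
python3 - <<'E'
from h import *
go(.446,.08,.009,109)
c=snap('wrist','w5'); c1=L('w4'); print('wheel',atz(c1,(256,180),.034))
E
```

```text
clock: 11.6
ee_pos: [0.4629, 0.0035, 0.1797]
orientation: [2.171, 2.27, 0.001]
force: [0.5, 0.2, 0.9]
finger_gap: 0.0582
finger_force: 0.0
clock: 12.22
ee_pos: [0.4486, 0.0789, 0.0958]
orientation: [1.827, 2.555, 0.001]
force: [1.0, 0.2, 0.8]
finger_gap: 0.0582
finger_force: 0.0
t 12.22 tcp [0.4486 0.0789 0.0958] yaw 108.85 turn z -0.15 | shift old frame [ 1.9 -2.2 86.8] | shift new frame [ 1.9 -2.1 86.8] tilt [ 0.05  0.02 -0.15]
wheel [ 0.52322791 -0.29586215  0.034     ]
```

View pics/w5.png

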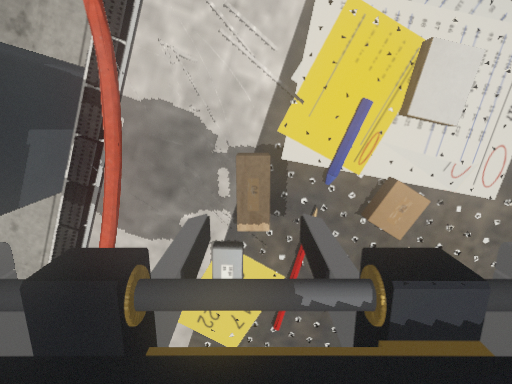

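The block is upright in the view, with top corners about (236,154), (270,153), (270,222) and (237,223).

```bash
python3 - <<'E'
from h import *
c=L('w5'); P=np.array([atz(c,u,.022) for u in [(236,154),(270,153),(270,222),(237,223)]]); print(P.round(4),P.mean(0)); m=P.mean(0)
d=np.roll(P,-1,0)-P; print(np.linalg.norm(d,axis=1).round(4))
print(tri(c,(253,188),L('w2'),np.array((393,229))*.64))
go(m[0],m[1],.009,109)
E
```

```text
[[0.4221 0.11   0.022 ]
 [0.4495 0.1202 0.022 ]
 [0.4705 0.061  0.022 ]
 [0.4423 0.0504 0.022 ]] [0.44610726 0.08537523 0.022     ]
[0.0293 0.0628 0.0301 0.0629]
(array([0.44639377, 0.08113781, 0.00189813]), np.float64(0.0016034144958651316))
t 12.28 tcp [0.4491 0.0788 0.0964] yaw 108.87 turn z -0.13 | shift old frame [ 7.3 -0.9 87.4] | shift new frame [ 7.2 -0.7 87.4] tilt [ 0.12  0.05 -0.13]
```

```bash

python3 -m pendant '[[3,-1.5,35,0,0,0],[0,0,30,0,0,0],[0,0,15,0,0,0],[0,0,7,0,0,0],[0,0,0,0,0,0]]'
python3 -m pendant '[[0,0,0,0,0,0],[0,0,0,0,0,0],[0,0,0,0,0,0],[0,0,0,0,0,0],[0,0,0,0,0,0]]' 15 25
python3 -m pendant '[[0,0,-20,0,0,0],[0,0,-45,0,0,0],[0,0,-55,0,0,0],[0,0,-50,0,0,0],[0,0,0,0,0,0]]'
python3 - <<'E'
from h import *
go(.447,-.404,.18,92.6)
snap('wrist','w6')
E
```

```text
clock: 12.9
ee_pos: [0.4462, 0.0814, 0.0086]
orientation: [1.825, 2.556, 0.001]
force: [0.1, 0.2, -0.3]
finger_gap: 0.0585
finger_force: 0.0
clock: 13.52
ee_pos: [0.4458, 0.0815, 0.0083]
orientation: [1.824, 2.557, 0.0]
force: [-0.5, 0.9, 4.0]
finger_gap: 0.0295
finger_force: 25.0
clock: 14.15
ee_pos: [0.4483, 0.0814, 0.1823]
orientation: [1.82, 2.551, 0.007]
force: [-0.5, -0.3, -0.6]
finger_gap: 0.0297
finger_force: 25.0
t 14.15 tcp [0.4483 0.0814 0.1823] yaw 109.0 turn z 16.4 | shift old frame [-458.5 -159.3    2.6] | shift new frame [-484.8  -23.3    2.3] tilt [ 0.5   0.13 16.4 ]
```

View pics/w6.png

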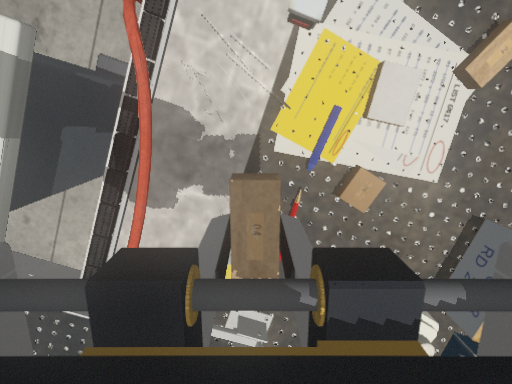

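The block is held, with its far top edge at row 175.

```bash
python3 - <<'E'
from h import *
c=L('w6');s=c['s']; p=atz(c,(254,175),s['ee_pos'][2]+.0137); M=R.from_rotvec(s['orientation']).as_matrix(); print(M.T@(p-s['ee_pos'])*1000)
E
python3 -m pendant '[[0,0,0,0,0,8.2],[0,0,0,0,0,8.2],[-60,-3,0,0,0,0],[-60,-3,0,0,0,0],[-60,-3,0,0,0,0]]'
python3 -m pendant '[[-60,-3,0,0,0,0],[-60,-3,0,0,0,0],[-60,-3,0,0,0,0],[-60,-3,0,0,0,0],[-60,-3,0,0,0,0]]'
python3 -m pendant '[[0,0,40,0,0,0],[0,0,40,0,0,0],[0,0,0,0,0,0],[0,0,0,0,0,0],[0,0,0,0,0,0]]'
python3 - <<'E'
from h import *
go(.447,-.404,.0193,92.6)
E
```

```text
[ 36.28256279   0.60991689 -13.8239724 ]
clock: 14.82
ee_pos: [0.4431, -0.0997, 0.1755]
orientation: [-2.167, -2.269, 0.002]
force: [1.1, -0.7, -0.2]
finger_gap: 0.0296
finger_force: 25.0
clock: 15.45
ee_pos: [0.442, -0.3999, 0.1748]
orientation: [-2.168, -2.267, -0.001]
force: [1.1, 1.1, 0.5]
finger_gap: 0.0298
finger_force: 25.0
clock: 16.08
ee_pos: [0.4441, -0.3999, 0.0998]
orientation: [2.168, 2.269, -0.001]
force: [0.3, -0.7, 0.7]
finger_gap: 0.0299
finger_force: 25.0
t 16.07 tcp [ 0.4441 -0.3999  0.0998] yaw 92.61 turn z 0.01 | shift old frame [-4.   2.6 80.6] | shift new frame [-4.2  2.7 80.5] tilt [0.1  0.15 0.01]
```

```bash

python3 -m pendant '[[-5,2.7,35,0,0,0],[0,0,28,0,0,0],[0,0,10,0,0,0],[0,0,5,0,0,0],[0,0,2,0,0,0]]'
python3 -m pendant '[[0,0,0,0,0,0],[0,0,0,0,0,0],[0,0,0,0,0,0],[0,0,0,0,0,0],[0,0,0,0,0,0]]'
python3 - <<'E'
from h import *
go(.447,-.405,.0193,92.6)
E
```

```text
clock: 16.7
ee_pos: [0.4468, -0.4047, 0.0191]
orientation: [2.169, 2.27, -0.001]
force: [0.4, 0.6, -0.3]
finger_gap: 0.0302
finger_force: 25.0
clock: 17.32
ee_pos: [0.4463, -0.4042, 0.0183]
orientation: [2.17, 2.271, -0.0]
force: [0.2, -0.4, 2.0]
finger_gap: 0.0297
finger_force: 25.0
t 17.32 tcp [ 0.4463 -0.4042  0.0183] yaw 92.6 turn z -0.0 | shift old frame [-0.9  0.6 -1. ] | shift new frame [-0.9  0.6 -1. ] tilt [ 0.01  0.02 -0.  ]
```

```bash

python3 -m pendant '[[0,0,0,0,0,0],[0,0,0,0,0,0],[0,0,0,0,0,0],[0,0,-30,0,0,0],[0,0,-50,0,0,0]]' 50
python3 -m pendant '[[0,0,-55,0,0,0],[0,0,-40,0,0,0],[60,0,0,0,0,0],[0,0,0,0,0,0],[0,0,0,0,0,0]]' 70
python3 - <<'E'
from h import *
go(.577,.104,.18,79.6)
c=snap('wrist','w7')
E
```

```text
clock: 17.95
ee_pos: [0.445, -0.4025, 0.0967]
orientation: [-2.167, -2.267, -0.001]
force: [0.9, -0.7, -0.1]
finger_gap: 0.0466
finger_force: 0.0
clock: 18.58
ee_pos: [0.4435, -0.3441, 0.1928]
orientation: [2.17, 2.272, -0.0]
force: [-0.0, -1.2, 0.0]
finger_gap: 0.0661
finger_force: 0.0
t 18.57 tcp [ 0.4435 -0.3441  0.1928] yaw 92.62 turn z 13.02 | shift old frame [441.6 153.9  12.7] | shift new frame [464.9  50.4  12.8] tilt [-0.    0.02 13.02]
```

View pics/w7.png

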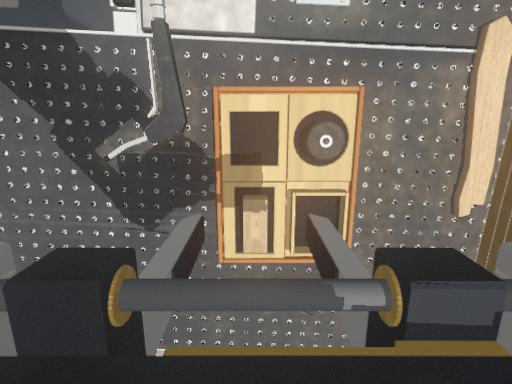

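Block_0 sits in the long compartment at (255,222). Next is block_2.

```bash

python3 -m pendant '[[55,19,0,0,0,0],[55,19,0,0,0,0],[55,19,0,0,0,0],[55,19,0,0,0,0],[55,19,0,0,0,0]]'
python3 -m pendant '[[55,19,0,0,0,0],[55,19,0,0,0,0],[57,20,10,0,0,0],[0,0,50,0,0,6.5],[0,0,20,0,0,6.5]]'
python3 -m pendant '[[0,0,15,0,0,0],[0,0,0,0,0,0],[0,0,0,0,0,0],[0,0,0,0,0,0],[0,0,0,0,0,0]]'
python3 - <<'E'
from h import *
go(.577,.107,.009,79.6)
c=snap('wrist','w8'); cv2.imwrite('pics/w8b.png',cv2.resize(c['color'][80:260,140:380,::-1],(720,540),interpolation=cv2.INTER_CUBIC))
E
```

```text
clock: 19.25
ee_pos: [0.5268, -0.0642, 0.193]
orientation: [2.172, 2.269, 0.0]
force: [0.2, -0.4, 0.0]
finger_gap: 0.0659
finger_force: 0.0
clock: 19.88
ee_pos: [0.5753, 0.1047, 0.1094]
orientation: [-2.414, -2.005, 0.006]
force: [-0.5, -0.1, -0.4]
finger_gap: 0.0654
finger_force: 0.0
clock: 20.5
ee_pos: [0.5768, 0.1044, 0.0988]
orientation: [2.413, 2.01, 0.002]
force: [-0.5, -0.9, 0.8]
finger_gap: 0.066
finger_force: 0.0
t 20.5 tcp [0.5768 0.1044 0.0988] yaw 79.6 turn z 0.0 | shift old frame [ 2.6 -0.4 89.8] | shift new frame [ 2.6 -0.3 89.8] tilt [ 0.09 -0.02  0.  ]
```

View pics/w8b.png

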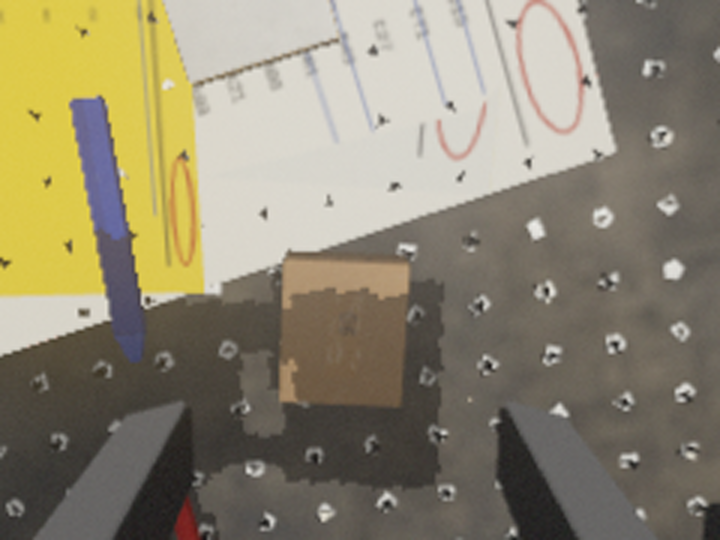

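block_2's corners in the crop are (285,254), (411,262), (402,407) and (280,403). The fingers clear the pen and the offcut.

```bash
python3 - <<'E'
from h import *
c=L('w8'); q=[np.array(u)/3+(140,80) for u in [(285,254),(411,262),(402,407),(280,403)]]
P=np.array([atz(c,u,.019) for u in q]); m=P.mean(0); d=np.roll(P,-1,0)-P; print(P.round(4),m.round(4),np.linalg.norm(d,axis=1).round(4),np.degrees(np.arctan2(d[:,1],d[:,0])).round(1))
print(tri(c,np.mean(q,0),L('w2'),np.array((360,68))*.64))
go(m[0],m[1],.008,78)
E
```

```text
[[0.566  0.1352 0.019 ]
 [0.6024 0.1261 0.019 ]
 [0.5923 0.0818 0.019 ]
 [0.5554 0.09   0.019 ]] [0.579  0.1083 0.019 ] [0.0375 0.0454 0.0378 0.0465] [ -14.1 -102.9  167.6   76.7]
(array([0.57868671, 0.10695349, 0.01130219]), np.float64(0.00023183196244216814))
t 20.55 tcp [0.5766 0.1044 0.0986] yaw 79.61 turn z 1.61 | shift old frame [ 4.2  1.5 90.6] | shift new frame [ 4.3  1.5 90.6] tilt [ 0.06 -0.01  1.61]
```

```bash

python3 -m pendant '[[4,1.5,35,0,0,2.5],[0,0,30,0,0,0],[0,0,17,0,0,0],[0,0,8,0,0,0],[0,0,0,0,0,0]]'
python3 -m pendant '[[0,0,0,0,0,0],[0,0,0,0,0,0],[0,0,0,0,0,0],[0,0,0,0,0,0],[0,0,0,0,0,0]]' 25 25
python3 -m pendant '[[0,0,-20,0,0,0],[0,0,-50,0,0,0],[0,0,-55,0,0,0],[0,0,-55,0,0,0],[0,0,0,0,0,0]]'
python3 - <<'E'
from h import *
go(.442,-.300,.18,92.6)
E
```

```text
clock: 21.18
ee_pos: [0.5787, 0.1081, 0.0082]
orientation: [2.457, 1.958, 0.0]
force: [-0.9, -0.2, 0.1]
finger_gap: 0.066
finger_force: 0.0
clock: 21.8
ee_pos: [0.5788, 0.1081, 0.0084]
orientation: [2.457, 1.958, 0.001]
force: [-1.5, -0.1, 3.1]
finger_gap: 0.0375
finger_force: 25.0
clock: 22.42
ee_pos: [0.5819, 0.1082, 0.1952]
orientation: [2.451, 1.953, 0.015]
force: [0.4, 0.7, -0.5]
finger_gap: 0.0381
finger_force: 25.0
t 22.43 tcp [0.5819 0.1082 0.1952] yaw 77.11 turn z -15.49 | shift old frame [-429.2  -45.5   13.5] | shift new frame [-401.4 -158.3   15.2] tilt [  0.69  -0.06 -15.49]
```

```bash

python3 -m pendant '[[-60,-6.5,0,0,0,0],[-60,-6.5,0,0,0,0],[-60,-6.5,0,0,0,0],[-60,-6.5,0,0,0,0],[-60,-6.5,0,0,0,0]]'
python3 -m pendant '[[-60,-6.5,0,0,0,0],[-60,-6.5,0,0,0,0],[-9,0,35,0,0,-7.75],[0,0,50,0,0,-7.75],[0,0,0,0,0,0]]'
python3 -m pendant '[[0,0,5,0,0,0],[0,0,0,0,0,0],[0,0,0,0,0,0],[0,0,0,0,0,0],[0,0,0,0,0,0]]'
python3 - <<'E'
from h import *
go(.442,-.300,.0193,92.6)
E
```

```text
clock: 23.05
ee_pos: [0.4783, -0.1783, 0.1873]
orientation: [-2.456, -1.957, 0.001]
force: [0.8, 0.3, -0.6]
finger_gap: 0.0377
finger_force: 25.0
clock: 23.68
ee_pos: [0.4353, -0.297, 0.0985]
orientation: [-2.166, -2.261, -0.001]
force: [-0.4, 0.0, 0.2]
finger_gap: 0.0376
finger_force: 25.0
clock: 24.3
ee_pos: [0.4385, -0.3, 0.0984]
orientation: [2.17, 2.271, -0.0]
force: [0.4, -0.3, 0.1]
finger_gap: 0.0377
finger_force: 25.0
t 24.3 tcp [ 0.4385 -0.3     0.0984] yaw 92.59 turn z -0.01 | shift old frame [-0.1  3.5 79.1] | shift new frame [-0.2  3.5 79.1] tilt [ 0.02  0.03 -0.01]
```

```bash

python3 -m pendant '[[0,3.5,35,0,0,0],[0,0,28,0,0,0],[0,0,10,0,0,0],[0,0,4,0,0,0],[0,0,2,0,0,0]]'
python3 -m pendant '[[0,0,0,0,0,0],[0,0,0,0,0,0],[0,0,0,0,0,0],[0,0,0,0,0,0],[0,0,0,0,0,0]]'
python3 - <<'E'
from h import *
go(.442,-.300,.0185,92.6)
E
```

```text
clock: 24.92
ee_pos: [0.4424, -0.3003, 0.0198]
orientation: [2.169, 2.27, -0.0]
force: [-0.6, -0.7, -0.4]
finger_gap: 0.0378
finger_force: 25.0
clock: 25.55
ee_pos: [0.4418, -0.2997, 0.019]
orientation: [2.171, 2.271, -0.0]
force: [-0.5, -0.8, 0.1]
finger_gap: 0.0379
finger_force: 25.0
t 25.55 tcp [ 0.4418 -0.2997  0.019 ] yaw 92.6 turn z -0.0 | shift old frame [-0.3  0.2  0.5] | shift new frame [-0.3  0.2  0.5] tilt [ 0.  0. -0.]
```

```bash

python3 -m pendant '[[0,0,0,0,0,0],[0,0,0,0,0,0],[0,0,0,0,0,0],[0,0,-30,0,0,0],[0,0,-50,0,0,0]]' 58
python3 -m pendant '[[0,0,-60,0,0,0],[0,0,-60,0,0,0],[40,46,-10,0,0,0],[40,46,0,0,0,0],[40,46,0,0,0,0]]' 100
python3 -m pendant '[[40,46,0,0,0,0],[40,50,0,0,0,0],[0,0,0,0,0,0],[0,0,0,0,0,0],[0,0,0,0,0,0]]'
python3 - <<'E'
from h import *
go(.674,-.025,.2,92.6)
c=snap('wrist','w9'); cv2.imwrite('pics/w9b.png',cv2.resize(c['color'][:,:,::-1],(800,600),interpolation=cv2.INTER_CUBIC))
E
```

```text
clock: 26.18
ee_pos: [0.4406, -0.2985, 0.0981]
orientation: [-2.167, -2.268, -0.0]
force: [0.2, -0.5, 0.7]
finger_gap: 0.0545
finger_force: 0.0
clock: 26.8
ee_pos: [0.5755, -0.1724, 0.2295]
orientation: [2.17, 2.27, 0.0]
force: [0.0, -0.5, 0.1]
finger_gap: 0.0935
finger_force: 0.0
clock: 27.42
ee_pos: [0.6646, -0.0915, 0.2292]
orientation: [2.172, 2.269, -0.0]
force: [-0.1, -0.5, -0.2]
finger_gap: 0.0941
finger_force: 0.0
t 27.43 tcp [ 0.6646 -0.0915  0.2292] yaw 92.5 turn z -0.1 | shift old frame [66.  12.3 29.1] | shift new frame [66.  12.4 29.2] tilt [-0.    0.01 -0.1 ]
```

View pics/w9b.png

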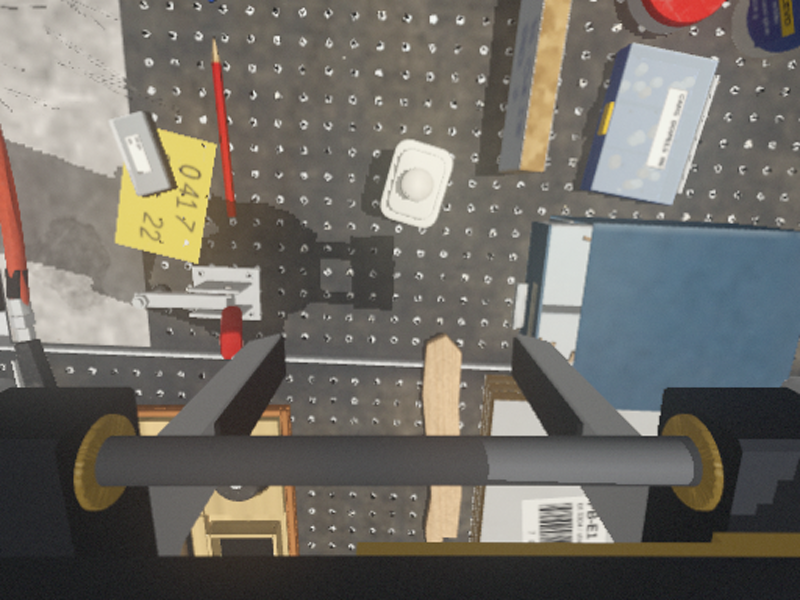

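The wrist view (800-scale) shows the bottle cap at (417,182) and body-top corners at about (397,138), (455,155), (432,228) and (380,213). The long axis is about 16° off tool x. The board end is at (505-545,170) and the blue box corner at (590,225).

```bash
python3 - <<'E'
from h import *
c=L('w9');t=L('top0');s=L('scene0');k=.64
A=lambda u:np.array(u)*k
cap,e=tri(c,A((419,182)),t,A((396,242)));print('cap',cap,e, tri(c,A((419,182)),s,A((319,259))))
P=np.array([atz(c,A(u),.078) for u in [(397,138),(455,155),(432,228),(380,213)]]);d=np.roll(P,-1,0)-P
print(P.round(4),P.mean(0),np.linalg.norm(d,axis=1).round(4),np.degrees(np.arctan2(d[:,1],d[:,0])).round(1),'cap@.104',atz(c,A((419,182)),.104))
print('box',tri(c,A((590,225)),t,A((411,187))),'board right-top end',tri(c,A((545,172)),t,A((391,203))))
for u in [(505,170),(545,172)]:print(atz(c,A(u),0),atz(c,A(u),.05))
E
```

```text
cap [ 0.6769317  -0.02294177  0.09339157] 0.003866147260554161 (array([ 0.67450098, -0.02249002,  0.09784464]), np.float64(0.004995661688631516))
[[ 0.6608  0.0075  0.078 ]
 [ 0.7012 -0.0019  0.078 ]
 [ 0.6884 -0.0524  0.078 ]
 [ 0.6509 -0.0434  0.078 ]] [ 0.67534524 -0.02251939  0.078     ] [0.0415 0.0521 0.0386 0.0519] [ -13.1 -104.2  166.6   79. ] cap@.104 [ 0.67627371 -0.02109142  0.104     ]
box (array([ 0.80346276, -0.04858139,  0.0653968 ]), np.float64(0.0067417868496755864)) board right-top end (array([ 0.87409703,  0.00245318, -0.2797935 ]), np.float64(0.0016263725644243916))
[ 0.75395732 -0.00728209  0.        ] [ 0.7428228  -0.00922766  0.05      ]
[ 0.7883814  -0.00748924  0.        ] [ 0.77303735 -0.00940948  0.05      ]
```

```bash

python3 -m pendant '[[0,0,0,0,0,7.75],[0,0,0,0,0,7.75],[35,-2.5,30,0,0,0],[35,-2.5,40,0,0,0],[0,0,10,0,0,0]]' 75
python3 -m pendant '[[0,0,0,0,0,0],[0,0,0,0,0,0],[0,0,0,0,0,0],[0,0,0,0,0,0],[0,0,0,0,0,0]]'
python3 - <<'E'
from h import *
go(.6755,-.022,.042,77)
E
```

```text
clock: 28.1
ee_pos: [0.674, -0.0198, 0.1459]
orientation: [-2.452, -1.957, 0.005]
force: [0.5, 0.4, 0.5]
finger_gap: 0.0705
finger_force: 0.0
clock: 28.72
ee_pos: [0.6763, -0.0212, 0.1493]
orientation: [2.457, 1.957, 0.001]
force: [0.8, 1.5, -0.0]
finger_gap: 0.0706
finger_force: 0.0
t 28.73 tcp [ 0.6763 -0.0212  0.1493] yaw 77.08 turn z 0.08 | shift old frame [ -1.   -0.6 107.3] | shift new frame [ -1.   -0.6 107.3] tilt [ 0.03 -0.    0.08]
```

```bash

python3 -m pendant '[[-1,-0.6,35,0,0,0],[0,0,35,0,0,0],[0,0,25,0,0,0],[0,0,12,0,0,0],[0,0,0,0,0,0]]'
python3 -m pendant '[[0,0,0,0,0,0],[0,0,0,0,0,0],[0,0,0,0,0,0],[0,0,0,0,0,0],[0,0,0,0,0,0]]' 30 30
python3 -m pendant '[[0,0,-20,0,0,0],[0,0,-50,0,0,0],[0,0,-60,0,0,0],[0,0,-50,0,0,0],[0,0,0,0,0,0]]'
python3 - <<'E'
from h import *
go(.5275,-.401,.22,92.6)
c=snap('wrist','w10')
E
```

```text
clock: 29.35
ee_pos: [0.675, -0.0217, 0.0414]
orientation: [-2.456, -1.957, 0.001]
force: [-0.3, -0.5, 0.7]
finger_gap: 0.0707
finger_force: 0.0
clock: 29.98
ee_pos: [0.6757, -0.0219, 0.0427]
orientation: [2.457, 1.957, 0.001]
force: [-1.4, 0.7, 4.1]
finger_gap: 0.0421
finger_force: 30.0
clock: 30.6
ee_pos: [0.6782, -0.0223, 0.2292]
orientation: [2.45, 1.952, 0.012]
force: [0.2, 0.5, -0.7]
finger_gap: 0.0415
finger_force: 30.0
t 30.6 tcp [ 0.6782 -0.0223  0.2292] yaw 77.1 turn z -15.5 | shift old frame [-402.8  -62.5    8.3] | shift new frame [-371.5 -167.8    9.2] tilt [  0.66   0.07 -15.5 ]
```

View pics/w10.png

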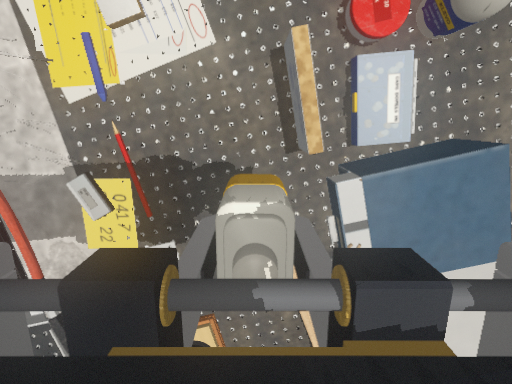

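The bottle is held upright, with its body-top far edge at about row 187.

```bash
python3 - <<'E'
from h import *
c=L('w10');s=c['s']; M=R.from_rotvec(s['orientation']).as_matrix()
for r in (183,187): print(M.T@(atz(c,(255,r),s['ee_pos'][2]+.036)-s['ee_pos'])*1000)
E
python3 -m pendant '[[-57.5,-9,0,0,0,0],[-57.5,-9,0,0,0,0],[-57.5,-9,0,0,0,0],[-57.5,-9,0,0,0,0],[-57.5,-9,0,0,0,0]]'
python3 -m pendant '[[-57.5,-9,0,0,0,0],[-57.5,-9,0,0,0,0],[0,0,30,0,0,-7.75],[0,0,40,0,0,-7.75],[0,0,30,0,0,0]]'
python3 -m pendant '[[0,0,5,0,0,0],[0,0,0,0,0,0],[0,0,0,0,0,0],[0,0,0,0,0,0],[0,0,0,0,0,0]]'
python3 - <<'E'
from h import *
go(.5275,-.401,.053,92.6)
E
```

```text
[ 37.10883996   1.42865248 -35.9733222 ]
[ 35.0536583    1.42784361 -35.97402394]
clock: 31.28
ee_pos: [0.5652, -0.2928, 0.2191]
orientation: [-2.454, -1.955, 0.002]
force: [0.6, -0.7, -1.6]
finger_gap: 0.0419
finger_force: 30.0
clock: 31.9
ee_pos: [0.522, -0.3984, 0.1171]
orientation: [-2.166, -2.267, -0.001]
force: [-0.3, -0.2, -1.1]
finger_gap: 0.042
finger_force: 30.0
clock: 32.52
ee_pos: [0.5244, -0.4004, 0.1179]
orientation: [2.17, 2.27, -0.0]
force: [-0.4, -0.9, -1.7]
finger_gap: 0.042
finger_force: 30.0
t 32.52 tcp [ 0.5244 -0.4004  0.1179] yaw 92.6 turn z -0.0 | shift old frame [-0.7  3.  64.9] | shift new frame [-0.7  3.1 64.9] tilt [ 0.05  0.06 -0.  ]
```

```bash
python3 - <<'E'
from h import *
c=L('w10');s=c['s']; M=R.from_rotvec(s['orientation']).as_matrix()
for r,h in [(175,-.0427),(187,.0353),(192,.0353),(213,.0433),(268,.0613)]: print(r,(M.T@(atz(c,(255,r),s['ee_pos'][2]+h)-s['ee_pos'])*1000).round(1))
T=np.eye(4)
for x,h in [(28.5,-.0427),(28.5,.0353),(22,.0433),(11,.0613),(0,.0613),(-11,.0613)]: print(x,h,proj(c,s['ee_pos']+M@np.array([x/1000,0,-h])).round(1))
d=snap('wrist','w11'); a=cv2.resize(d['color'][150:270,180:340,::-1],(800,600),interpolation=cv2.INTER_CUBIC); cv2.imwrite('pics/w11b.png',a)
E
```

```text
175 [26.1  1.5 42.7]
187 [ 34.9   1.4 -35.3]
192 [ 32.3   1.4 -35.3]
213 [ 23.8   1.4 -43.3]
268 [  4.1   1.4 -61.3]
28.5 -0.0427 [253.1 172. ]
28.5 0.0353 [252.2 199.2]
22 0.0433 [252.1 216.4]
11 0.0613 [251.8 253.7]
0 0.0613 [251.9 276.4]
-11 0.0613 [251.9 298.2]
```

View pics/w11b.png

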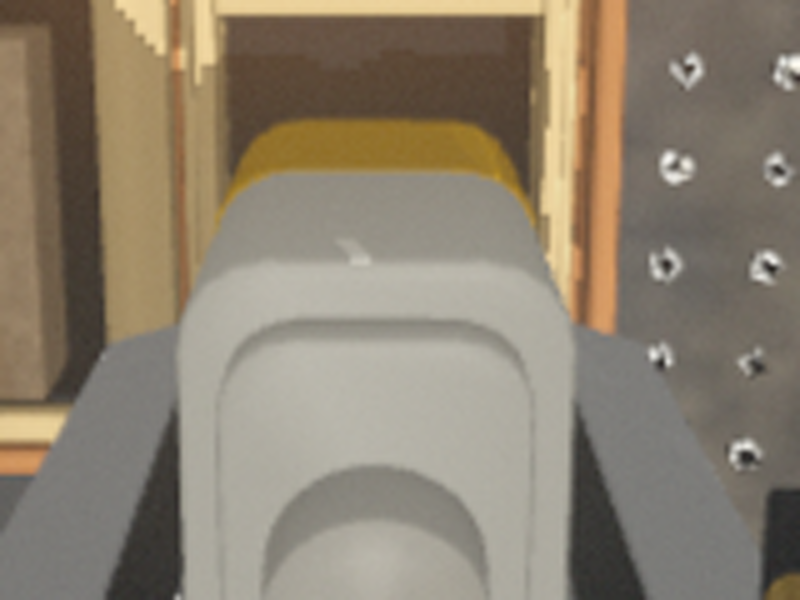

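Body-top edge at row 203 and underside edge at row 174, so the bottle is centred in the grip to within about 2 mm and sits over the well.

```bash

python3 -m pendant '[[1,3,25,0,0,0],[0,0,20,0,0,0],[0,0,10,0,0,0],[0,0,5,0,0,0],[0,0,3,0,0,0]]'
python3 -m pendant '[[0,0,1,0,0,0],[0,0,0,0,0,0],[0,0,0,0,0,0],[0,0,0,0,0,0],[0,0,0,0,0,0]]'
python3 - <<'E'
from h import *
go(.5275,-.4005,.053,92.6)
E
```

```text
clock: 33.2
ee_pos: [0.5272, -0.3992, 0.0542]
orientation: [2.17, 2.271, -0.0]
force: [-0.7, -0.0, -1.8]
finger_gap: 0.0419
finger_force: 30.0
clock: 33.83
ee_pos: [0.527, -0.399, 0.0531]
orientation: [2.17, 2.271, -0.0]
force: [-0.1, -1.4, -0.6]
finger_gap: 0.0416
finger_force: 30.0
t 33.83 tcp [ 0.527  -0.399   0.0531] yaw 92.6 turn z -0.0 | shift old frame [-1.5  0.4  0.1] | shift new frame [-1.5  0.4  0.1] tilt [ 0.    0.01 -0.  ]
```

Release, rise and back off to see the tray.

```bash

python3 -m pendant '[[0,0,0.5,0,0,0],[0,0,0,0,0,0],[0,0,0,0,0,0],[0,0,0,0,0,0],[0,0,0,0,0,0]]' 68
python3 -m pendant '[[0,0,-30,0,0,0],[0,0,-50,0,0,0],[0,0,-60,0,0,0],[0,0,-60,0,0,0],[0,0,0,0,0,0]]'
python3 -m pendant '[[-40,-40,0,0,0,0],[-10,-10,0,0,0,0],[0,0,0,0,0,0],[0,0,0,0,0,0],[0,0,0,0,0,0]]'
python3 - <<'E'
from h import *
go(.5,-.4,.25,92.6)
d=snap('wrist','w12'); a=cv2.resize(d['color'][20:260,130:450,::-1],(800,600),interpolation=cv2.INTER_CUBIC); cv2.imwrite('pics/w12b.png',a)
snap('top','top1')
E
```

```text
clock: 34.45
ee_pos: [0.527, -0.399, 0.0525]
orientation: [2.17, 2.271, -0.0]
force: [-0.0, 0.2, -0.5]
finger_gap: 0.0641
finger_force: 0.0
clock: 35.08
ee_pos: [0.5292, -0.4012, 0.26]
orientation: [2.162, 2.262, -0.001]
force: [0.0, 0.3, -0.4]
finger_gap: 0.0643
finger_force: 0.0
clock: 35.7
ee_pos: [0.48, -0.4503, 0.2522]
orientation: [-2.169, -2.272, -0.0]
force: [-0.9, -0.1, 1.1]
finger_gap: 0.0639
finger_force: 0.0
t 35.7 tcp [ 0.48   -0.4503  0.2522] yaw 92.68 turn z 0.08 | shift old frame [49.3 22.3  2.2] | shift new frame [49.3 22.3  2.2] tilt [-0.   -0.02  0.08]
```

View pics/w12b.png

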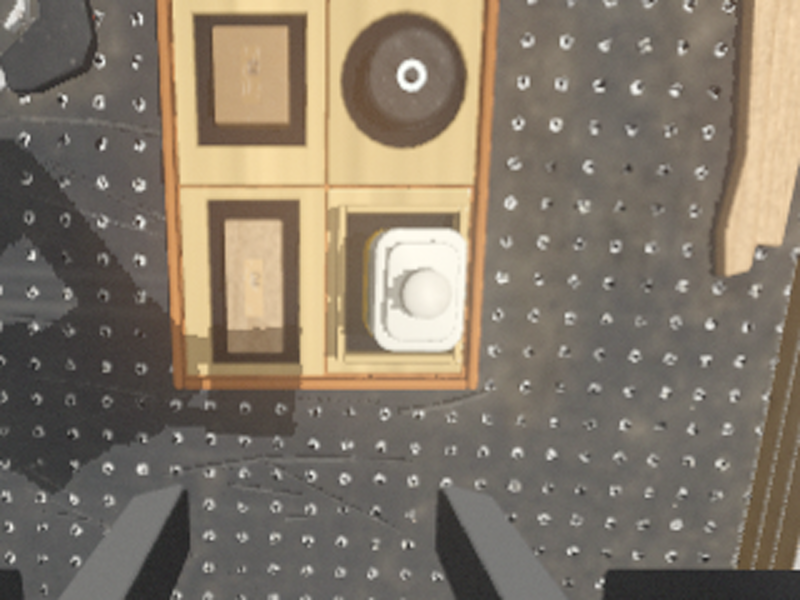

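All four parts sit in their compartments with dark gaps all round. I'll check the offsets in numbers.

```bash
python3 - <<'E'
from h import *
c=L('w12'); A=lambda u:np.array(u)*.4+(130,20)
for n,u,z,q in [('bottle',(425,292),.114,(.5275,-.4005)),('wheel',(412,75),.034,(.522,-.296)),('sq',(252,75),.029,(.442,-.3)),('long',(254,286),.032,(.447,-.4045)),
  ('wellc',(403,284),.03,(.5275,-.4005)),('roundc',(404,79),.016,(.522,-.296)),('sqc',(251,79),.016,(.442,-.3)),('longc',(254,283),.016,(.447,-.4045))]:
    p=atz(c,A(u),z); print(n,p.round(4),((p[:2]-q)*1000).round(1))
E
```

```text
bottle [ 0.5271 -0.3991  0.114 ] [-0.4  1.4]
wheel [ 0.5241 -0.2974  0.034 ] [ 2.1 -1.4]
sq [ 0.444 -0.3    0.029] [ 2. -0.]
long [ 0.4481 -0.4045  0.032 ] [1.1 0. ]
wellc [ 0.5279 -0.3999  0.03  ] [0.4 0.6]
roundc [ 0.5222 -0.2957  0.016 ] [0.2 0.3]
sqc [ 0.4424 -0.2993  0.016 ] [0.4 0.7]
longc [ 0.4468 -0.4038  0.016 ] [-0.2  0.7]
```

Everything is within about 2 mm of its compartment centre, so I'm handing in.

```bash
python3 -c "
from rig import *
print(hand_in())"
```

```text
the job is handed in; nothing more can be done
None
```

All four parts are packed in their matching compartments, each measured within about 2 mm of centre, and the job was handed in at about 36 s; the hand-in returned no verdict.

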